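# Test the labeller's stop button and re-arm the machine

### The job

Do the start-of-shift stop test on the bottle labeller: press its three-lobed mushroom stop button down until it latches, then push its head round clockwise by a lobe until it pops back out, and after that press the reset button to re-arm the machine. Leave the speed dial as it is set, and do not shift or pick up the bottles or the wine glass.

Things in the scene. Friction and masses are not known exactly. Their poses are not given: they have to be found in the camera images.
- labeller: Bottle labeller, fixed. Origin on the table under the middle of its console: x away from the console's front edge, y towards the bottle rollers, z up. The console, 200 (x) by 250 mm (y), has a level top 100 mm above the table. On it: stop button at x 0, y -55 mm; reset button -45, 65; speed dial 50, 65. Beyond it, y 125 to 440: rollers with a bottle (top 156 mm above the table), label reel (top 202 mm).
- stop_top (a point): Top centre of the stop button's head, on its vertical axis, 46 mm above the console when out; goes down with it. The head: a domed hub of 20 mm radius, 26 mm high, with three round lobes (10 mm radius, centred 29 mm from the axis, 20 mm high, undersides 20 mm above the console when out). Unturned, the lobes lie at 180, 60 and -60 deg from the labeller's x towards its y. Below: a collar 50 mm wide, 10 mm high.
- stop_lobe (a point): Centre of the lobe at -60 degrees, at its half height (10 mm above its underside); it goes down and turns with the head.
- stop (a joint): How far the stop head is pushed down, in m: 0 out, 0.010 hard stop. A spring pushes it up with 10 N at 0, 13 N at 0.0045 and 17 N at 0.010. Pressed past 0.0055 with the head unturned it latches, and then rests at about 0.0043 when let go.
- stop_head (a joint): Turn of the stop head in rad, clockwise seen from above: 0 at rest, 1.05 hard stop. A return spring resists with 0.045 N m at 0 and 0.07 N m at 0.8, and brings it back to 0 when let go. Turned some 0.6 to 0.75, the latch lets go and the head springs up to stop = 0.
- stop_latch (a joint): The catch inside the stop button, in rad: near 0 when the button is out and unturned; 0.8 when it has snapped under its ledge, that is latched. (It also rises if the head is turned while out.).
- reset_top (a point): Centre of the top of the reset push button, a plain round grey button 28 mm across, 22 mm above the console, in a black ring 44 mm across and 12 mm high.
- reset (a joint): How far the reset button is pushed in, in m: 0 out, 0.006 fully in. Springs back; 1.5 N at the start, 5 N fully in.
- speed_mark (a point): Outer end of the white mark on the bar grip of the speed dial (36 mm across, top 44 mm above the console), 16 mm from its axis. The dial turns and stays where it is left; leave it.
- cradle_bottle: Wine bottle without a label lying on the labeller's rollers, 74 mm across, 300 mm long, 1.25 kg. Origin at the middle of its base, its z axis towards the mouth. Loose; leave it there.
- full_bottle: Labelled wine bottle standing on the table, 74 mm across, 300 mm tall, 1.25 kg. Origin in the middle of its base.
- wine_glass: Empty stemmed wine glass standing on the table, foot 72 mm, bowl 82 mm across, 205 mm tall, 0.17 kg. Origin in the middle of its foot.
Not all that is in view belongs to the job. What is shaped like the wine_glass but orange is not meant.

How it is judged:
By the outcome, as a careful person would: the job done as asked, in the order asked, and still so for the second after the job is handed in, with the robot touching nothing.
It also fails if it takes over 54 s, if anything falls off the work surface, if the arm or the gripper's body presses on something with over 40 N, if the wrist force passes 120 N, or if a joint passes its speed limit or range.

### The arm

A 6-joint arm with a two-finger parallel gripper is mounted at the origin on the work surface. World frame = base frame: x ahead of the robot, y to its left, z up, the work surface at z = 0. Lengths are in m, angles in rad, forces in N, time in s.
With the tool pointing down it reaches from about 0.35 to 0.975 m from the base axis. Payload 7.1 kg.
Tool frame: the origin (TCP) lies at the very end of the fingers, on their centre line; the grasp point (between the pads) lies 19 mm behind it; z points along the fingers, x is the direction in which the jaws open and shut, and the axes are right-handed (so a half turn about z gives the same grasp; the last joint's range is limited). The gripper opens to 88 mm and grips with 3 to 60 N. Pads are 20 mm wide; open, the fingers measure 115 mm over their backs; the gripper's body (75 mm by 178 mm) begins 61 mm behind the grasp point.
Start: joints at [-1.231, 0.423, 1.63, -0, 1.089, -0.019], TCP at [0.219, -0.585, 0.223] pointing down, gripper open.
Joint ranges: [-3, 3], [-0.9, 2.11], [0.09, 2.58], [-1.31, 4.45], [0.11, 2.69], [-2.54, 2.54]. Speed limits (rad/s): [2.39, 2.39, 3.01, 3.14, 3.14, 3.14].

### API

Orientations are given as a unit quaternion [x, y, z, w].
In Python, from workcell import * gives the robot as it stands. Calls block until the motion is done:
- move_ptp(position, orientation): joint-space move of the TCP to a pose.
- move_straight(position, ori=None, max_speed=0.15): straight line of the TCP; ori=None keeps the orientation; max_speed is the mean speed in m/s.
- set_joints(angles): joint-space move.
- ungrasp() and grab(): open the fingers fully, or close them until they stop; the grip force is fixed at half the most.
- wait(seconds).
- ik(position, orientation): joint angles nearest the present ones, or None.
- grab_frame(name): name is "scene" or "top" or "wrist"; returns the picture (480x640x3 uint8, red, green, blue); there is no depth.
- camera_info(name): a dict with "fx", "fy", "cx", "cy" (pixels), "pose" (4x4, takes a point from camera to world coordinates). Camera axes: x right, y up, looking along -z (the intrinsics and any distortion apply to the point x, -y, -z); pixel columns grow to the right and rows downward; lengths in m; the calibration is good to about 2 mm. A picture is of the moment at which its call begins: read the wrist's pose just before it. camera_info takes no time and is no camera call; for the wrist camera it gives the pose at the moment of the call.
A pose or a line that the arm cannot do raises Unreachable and nothing moves.
- sign_off(): hands the job in, once; it reports no verdict.
Trained networks look in the newest picture that a camera, given by its name, has taken for a name from the list of things; names that differ only in an ending like _2 or _b are one class to them, and where a whole thing is asked for, a point or a joint stands for the part that bears it (a point fixed in the world has none). Each returns a list of dicts, best first, with "p" (0 to 1); they miss things now and then, are a little off and sometimes report something else, mostly with a low value. They report only what shows in the picture. A call takes as long as a camera call. They do not tell look-alikes from the thing itself.
- spot_in(target, camera): "point" ([column, row] in pixels, amid what is visible of it).
- spot_point(target, camera): "point" ([column, row] in pixels: a listed point, or the origin of a listed thing).
Readings, each from a call of its own:
- get_t(): time.
- get_joint_pos(): joint angles.
- get_dq(): joint speeds.
- get_joint_torque(): joint torques, N m.
- get_tool_pos(): TCP position.
- get_ee_rot(): TCP orientation.
- get_force(): force on the tool from outside, world axes, zero at the start.
- get_wrist_torque(): the same for the moment, N m.
- get_finger_gap(): finger opening in m.
Only numpy, scipy, OpenCV 4.12 (cv2) and the standard library are available. Lean on these libraries where they do the work, as an engineer would, in place of code of your own. Each camera call takes 0.05 s, during which the arm holds its last target.

## Working session

There is one attempt and no reset: what is moved stays moved. The work goes in short steps, each a Python script; the robot and the scene stay as the last script left them, time stands still between calls to the robot, and variables do not carry over. Pictures are saved under pics/ and viewed, and the job is handed in when it is done.

```bash
mkdir -p pics; ls
python3 - <<'E'
from workcell import *
import cv2
print(get_t())
for c in ("scene","top"):
    im=grab_frame(c); cv2.imwrite(f"pics/{c}0.png",im[:,:,::-1])
    i=camera_info(c); print(c,i)
    for t in ("stop_top","stop_lobe","reset_top","speed_mark","cradle_bottle","full_bottle","wine_glass","labeller"):
        print(t,[(r["point"],round(r["p"],2)) for r in spot_point(t,c)[:3]])
print(get_t())
E
```

```text
pics
0.0
scene {'fx': 470.586281608888, 'fy': 470.586281608888, 'cx': 322.1205370295148, 'cy': 227.29605502528804, 'pose': array([[ 0.45375406, -0.47877964,  0.7515832 ,  1.30221358],
       [ 0.89103925,  0.25559884, -0.37512435, -0.47990041],
       [-0.0125019 ,  0.83990433,  0.54259047,  0.68210351],
       [ 0.        ,  0.        ,  0.        ,  1.        ]])}
stop_top [([370.5, 216.1], 0.86)]
stop_lobe [([368.5, 229.6], 0.71), ([432.4, 216.6], 0.24)]
reset_top [([396.1, 200.9], 0.65)]
speed_mark [([434.3, 215.4], 0.8)]
cradle_bottle [([418.8, 174.3], 0.92)]
full_bottle [([137.9, 368.4], 0.8)]
wine_glass [([226.0, 361.3], 0.92), ([205.1, 320.2], 0.8), ([258.4, 308.3], 0.7)]
labeller [([386.0, 260.0], 0.68)]
top {'fx': 551.0728622073632, 'fy': 551.0728622073632, 'cx': 310.47180466596694, 'cy': 241.5675045855894, 'pose': array([[ 0.00286321,  0.98709173, -0.16013032,  0.34638753],
       [-0.99965598, -0.00134955, -0.02619337, -0.12884242],
       [-0.02607136,  0.16015023,  0.98674829,  1.27900687],
       [ 0.        ,  0.        ,  0.        ,  1.        ]])}
stop_top [([266.2, 219.5], 0.57)]
stop_lobe [([273.9, 209.9], 0.77)]
reset_top []
speed_mark [([202.9, 200.8], 0.47)]
cradle_bottle [([148.1, 294.0], 0.57), ([497.2, 215.5], 0.16)]
full_bottle [([496.0, 219.1], 0.63), ([274.1, 214.3], 0.19)]
wine_glass [([433.7, 238.7], 0.85), ([386.2, 232.7], 0.78), ([429.1, 188.1], 0.6)]
labeller [([245.6, 236.9], 0.87)]
0.9
```

View pics/scene0.png

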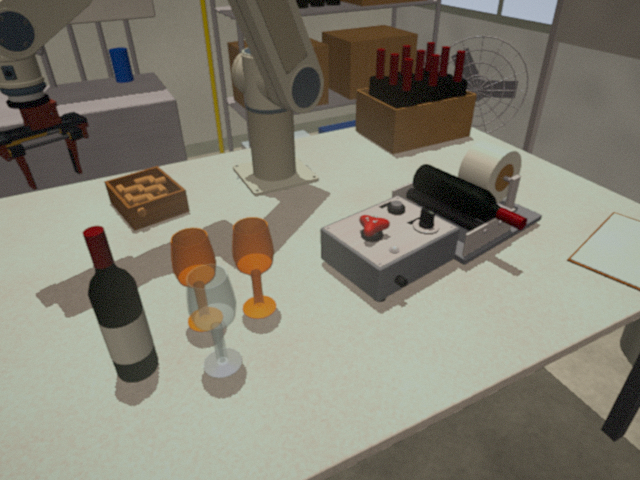

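View pics/top0.png

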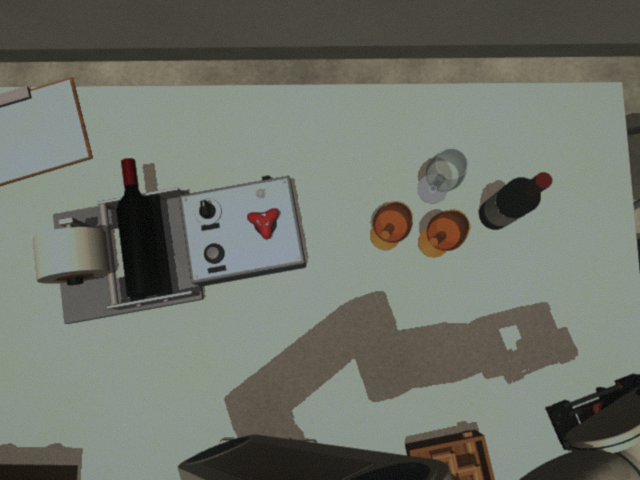

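The scene camera shows the stop at about (372,225), reset at (396,207) and dial at (427,220). The top camera shows the stop at (265,222), reset at (214,253), dial at (208,210), and console corners at (291,178) and (305,265). The full bottle and glasses are far off to the right. Next I'll fit the labeller pose.

```bash
cat > h.py <<'E'
import numpy as np, cv2
from scipy.optimize import least_squares
from scipy.spatial.transform import Rotation as R
def proj(i,P):
    P=np.atleast_2d(P); T=np.linalg.inv(i["pose"]); c=P@T[:3,:3].T+T[:3,3]
    return np.c_[i["cx"]+i["fx"]*c[:,0]/-c[:,2], i["cy"]+i["fy"]*(-c[:,1])/-c[:,2]]
def L2W(p,l):
    x,y,a=p; l=np.atleast_2d(l); c,s=np.cos(a),np.sin(a)
    return np.c_[x+c*l[:,0]-s*l[:,1], y+s*l[:,0]+c*l[:,1], l[:,2]]
LOC=dict(stop_top=[0,-.055,.146],stop_lobe=[.029*np.cos(np.pi/3),-.055-.029*np.sin(np.pi/3),.130],reset_top=[-.045,.065,.122],dial=[.05,.065,.144])
def fit(obs,p0=(.45,.05,0)):
    # obs: list of (info, local pt, pixel)
    f=lambda p: np.concatenate([(proj(i,L2W(p,l))[0]-px) for i,l,px in obs])
    r=least_squares(f,p0,loss="soft_l1",f_scale=2); return r.x, f(r.x).reshape(-1,2)
E
python3 - <<'E'
from workcell import *
from h import *
s,t=camera_info("scene"),camera_info("top")
o=[(s,LOC["stop_top"],(370.5,216.1)),(s,LOC["stop_lobe"],(368.5,229.6)),(s,LOC["reset_top"],(396.1,203)),
(t,LOC["stop_top"],(266.2,220.5)),(t,LOC["stop_lobe"],(273.9,209.9)),(t,LOC["reset_top"],(214,253)),(t,LOC["dial"],(207,209)),
(t,[.1,-.125,.1],(291,178)),(t,[-.1,-.125,.1],(305,265)),(s,[0,0,0],(386,260)),(t,[0,0,0],(245.6,236.9))]
p,r=fit(o); print(p); print(r.round(1))
for k,v in LOC.items(): print(k,L2W(p,v)[0].round(4))
print(camera_info("wrist")["pose"].round(3), get_tool_pos(), R.from_quat(get_ee_rot()).as_matrix().round(3))
E
```

```text
[0.56515248 0.05449643 0.16676252]
[[-0.2  1.5]
 [-2.9  1. ]
 [-0.9 -0.9]
 [-2.8  0.4]
 [ 0.9  4. ]
 [-1.7 -0.1]
 [-2.8 -1.3]
 [-0.8 -1.9]
 [-0.2 -0.3]
 [-1.   2.2]
 [ 1.7  0.1]]
stop_top [5.743e-01 3.000e-04 1.460e-01]
stop_lobe [ 0.5927 -0.0221  0.13  ]
reset_top [0.51   0.1111 0.122 ]
dial [0.6037 0.1269 0.144 ]
[[ 0.352  0.903  0.248  0.288]
 [-0.936  0.339  0.092 -0.561]
 [-0.001 -0.264  0.964  0.384]
 [ 0.     0.     0.     1.   ]] [ 0.21947689 -0.58516593  0.22266457] [[ 0.351 -0.936  0.   ]
 [-0.936 -0.351  0.   ]
 [-0.    -0.    -1.   ]]
```

```bash
cat >> h.py <<'E'
def quat(a):  # tool down, tool x at world angle a
    x=np.array([np.cos(a),np.sin(a),0]); z=np.array([0,0,-1.]); y=np.cross(z,x)
    return R.from_matrix(np.c_[x,y,z]).as_quat()
E
python3 - <<'E'
from workcell import *
from h import *
p=np.array([0.56515,0.0545,0.16676]); S=L2W(p,LOC["stop_top"])[0]
psi=p[2]-np.pi/3
for a in (psi,psi-.5,psi-.95,psi+np.pi,psi+np.pi-.95):
    print(a, ik([S[0]+.03,S[1],.13],quat(a)))
t=get_tool_pos()
move_straight([t[0],t[1],.44],max_speed=.3)
print(get_t())
move_ptp([S[0],S[1],.44],quat(psi)); print(get_t())
grab(); move_straight([S[0],S[1],.31],max_speed=.2)
print(get_t(), get_tool_pos(), get_finger_gap(), get_force())
i=camera_info("wrist")
im=grab_frame("wrist"); cv2.imwrite("pics/w1.png",im[:,:,::-1])
np.save("w1.npy",i["pose"]); print({k:i[k] for k in ("fx","fy","cx","cy")}, i.keys())
for n in ("stop_top","stop_lobe","reset_top","speed_mark"):
    print(n,[(r["point"],round(r["p"],2)) for r in spot_point(n,"wrist")[:3]])
for k in LOC: print(k,proj(i,L2W(p,LOC[k])).round(1))
print(get_t())
E
```

```text
-0.8804375511965976 [-1.92589637e-02  5.09856303e-01  1.73812488e+00 -4.44089210e-16
  8.93611468e-01  8.61178587e-01]
-1.3804375511965976 [-1.92589637e-02  5.09856303e-01  1.73812488e+00 -4.44089210e-16
  8.93611468e-01  1.36117859e+00]
-1.8304375511965976 [-1.92589637e-02  5.09856303e-01  1.73812488e+00 -4.44089210e-16
  8.93611468e-01  1.81117859e+00]
2.2611551023931957 [-1.92589637e-02  5.09856303e-01  1.73812488e+00 -4.44089210e-16
  8.93611468e-01 -2.28041407e+00]
1.3111551023931958 [-1.92589637e-02  5.09856303e-01  1.73812488e+00 -4.44089210e-16
  8.93611468e-01 -1.33041407e+00]
1.775
4.2083
6.35 [5.75004077e-01 2.35989963e-04 3.11068642e-01] 0.0006116325770659689 [ 0.31850094 -0.3132889   0.48818419]
{'fx': 333.7332297226095, 'fy': 333.7332297226095, 'cx': 319.53628348587955, 'cy': 239.87497891761234} dict_keys(['fx', 'fy', 'cx', 'cy', 'pose'])
stop_top [([320.1, 218.4], 0.55)]
stop_lobe [([347.5, 218.2], 0.63)]
reset_top [([198.2, 195.2], 0.89)]
speed_mark [([239.2, 94.7], 0.97)]
stop_top [[317.9 224. ]]
stop_lobe [[345.7 220.7]]
reset_top [[198.1 199.5]]
dial [[232.6 114.4]]
6.6
```

View pics/w1.png

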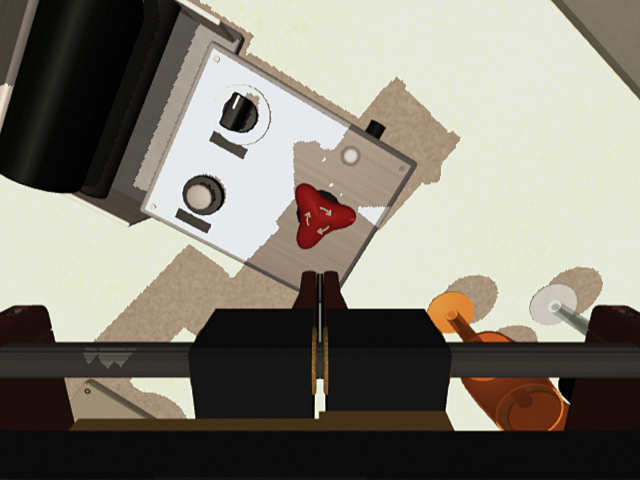

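The wrist picture shows the stop head at about (321,217) with lobes at (303,190), (347,216) and (305,241). The reset is at (199,195), the dial at (239,113), and console corners at (415,162) and (143,208). I'll refit with these, then press.

Run:
```python
from workcell import *
from h import *
s,t,w=camera_info("scene"),camera_info("top"),camera_info("wrist")
L3=lambda a:[.029*np.cos(a),-.055+.029*np.sin(a),.130]
ow=[(w,LOC["stop_top"],(320.1,218)),(w,LOC["stop_lobe"],(347.5,217.5)),(w,LOC["reset_top"],(198.5,195)),
(w,[.1,-.125,.1],(415,162)),(w,[-.1,.125,.1],(144,208))]
o=[(s,LOC["stop_top"],(370.5,216.1)),(s,LOC["stop_lobe"],(368.5,229.6)),(s,LOC["reset_top"],(396.1,203)),
(t,LOC["stop_top"],(266.2,220.5)),(t,LOC["reset_top"],(214,253)),(t,LOC["dial"],(207,209)),
(t,[.1,-.125,.1],(291,178)),(t,[-.1,-.125,.1],(305,265))]
for q in (ow,ow+o):
    p,r=fit(q); print(p,L2W(p,LOC["stop_top"]),L2W(p,LOC["reset_top"])); print(r.round(1).tolist())
im=cv2.imread("pics/w1.png")
for k in [LOC["stop_top"],L3(np.pi),L3(np.pi/3),L3(-np.pi/3),LOC["reset_top"],LOC["dial"],[.1,-.125,.1],[-.1,.125,.1],[.1,.125,.1],[-.1,-.125,.1]]:
    u=proj(w,L2W(p,k))[0]; cv2.drawMarker(im,(int(round(u[0]*1)),int(round(u[1]))),(0,255,0),0,8,1)
cv2.imwrite("pics/w1o.png",cv2.resize(im[30:330,100:500],None,fx=2,fy=2)); np.save("p.npy",p)
```

```text
[0.569992   0.05672305 0.17546936] [[0.57959336 0.00256759 0.146     ]] [[0.51433591 0.11286929 0.122     ]]
[[-0.5, 0.4], [-0.1, -2.4], [0.6, 0.2], [5.8, 0.6], [-6.9, 0.8]]
[0.56863702 0.05558566 0.16971191] [[0.57792644 0.00137582 0.146     ]] [[0.51330512 0.11205141 0.122     ]]
[[-0.6, 2.4], [-0.3, -0.3], [0.7, 1.4], [5.8, 3.2], [-6.9, 1.5], [1.1, 2.2], [-1.5, 1.7], [0.2, -0.3], [-3.3, -1.3], [-2.1, -1.6], [-3.4, -2.8], [-1.5, -3.5], [-0.6, -2.1]]
```

View pics/w1o.png

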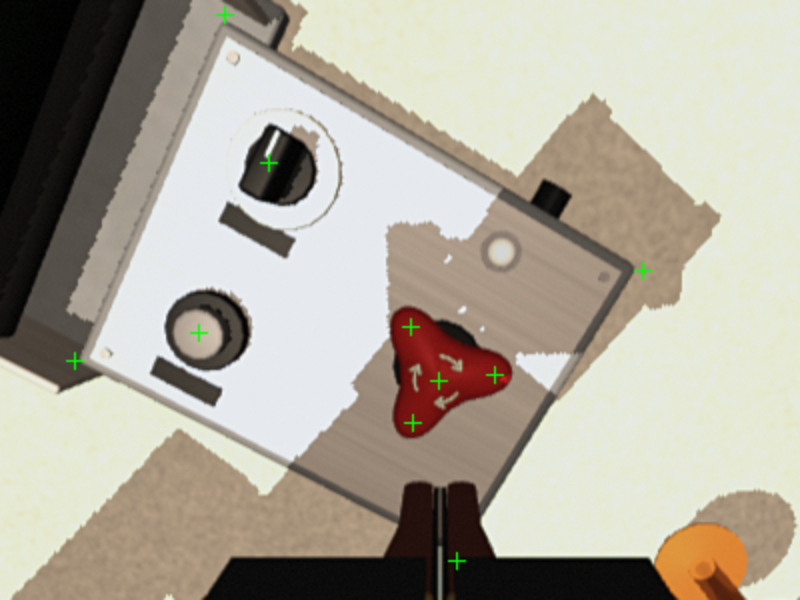

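The overlay agrees to about 2 mm. Now the guarded press.

Run:
```python
from workcell import *
from h import *
p=np.array([.5693,.0562,.172]); np.save("p.npy",p); S=L2W(p,LOC["stop_top"])[0]; print(S)
move_straight([S[0],S[1],.155],max_speed=.12)
f0=np.array(get_force()); print(get_t(),get_tool_pos(),f0)
z=.150
while z>.130:
    move_straight([S[0],S[1],z],max_speed=.04)
    f=np.array(get_force())-f0; print(round(z,4),round(get_tool_pos()[2],4),f.round(2),round(get_t(),2))
    if f[2]>15.3: break
    z-= .0015
wait(.15); print((np.array(get_force())-f0).round(2),get_tool_pos()[2])
move_straight([S[0],S[1],.165],max_speed=.1)
print(get_t(),get_tool_pos(),get_force())
```

```text
[0.57871342 0.00201156 0.146     ]
8.0417 [0.57920753 0.00199505 0.15570045] [ 0.89221738  0.5415121  -0.21483244]
0.15 0.15 [-0.97 -0.32  0.85] 8.32
0.1485 0.1484 [-0.88 -1.1   0.05] 8.57
0.147 0.1469 [-0.73 -0.63 -0.17] 8.82
0.1455 0.1455 [-0.44 -0.19  0.  ] 9.07
0.144 0.1449 [-4.38 -1.29  8.97] 9.32
0.1425 0.1435 [-3.5  -0.48 10.41] 9.57
0.141 0.1421 [-3.05  0.13 10.58] 9.82
0.1395 0.1404 [-3.67 -0.64  8.93] 10.07
0.138 0.1393 [-5.05 -1.1  13.69] 10.32
0.1365 0.138 [-4.61 -0.54 15.03] 10.57
0.135 0.1366 [-5.38  0.04 15.1 ] 10.82
0.1335 0.1353 [-4.87 -0.56 16.2 ] 11.07
[-5.73 -1.44 16.71] 0.1352736185093426
11.6833 [0.57862591 0.00199322 0.16481432] [-0.04460082 -0.2608619  -0.36000911]
```

Force reached about 16.5 N, 10 mm below first contact. Next I'll check that the latch held.

Run:
```python
from workcell import *
from h import *
p=np.load("p.npy"); S=L2W(p,LOC["stop_top"])[0]; psi=p[2]-np.pi/3
u=np.array([np.cos(psi),np.sin(psi)]); v=np.array([-u[1],u[0]])
c=S[:2]+.036*u+.028*v   # start beside the lobe, 8 mm gap
move_straight([c[0],c[1],.175],ori=quat(psi),max_speed=.12)
im=grab_frame("scene"); s=camera_info("scene")
print(spot_point("stop_top","scene")[:1],spot_point("stop_lobe","scene")[:2])
for d in (0,.0043): print(d,[proj(s,L2W(p,np.array(LOC[k])-[0,0,d])).round(1) for k in("stop_top","stop_lobe")])
cv2.imwrite("pics/s2.png",cv2.resize(im[130:330,270:510][:,:,::-1],None,fx=3,fy=3,interpolation=cv2.INTER_CUBIC))
im0=cv2.imread("pics/scene0.png")
cv2.imwrite("pics/s0c.png",cv2.resize(im0[130:330,270:510],None,fx=3,fy=3,interpolation=cv2.INTER_CUBIC))
im=grab_frame("wrist");cv2.imwrite("pics/w2.png",im[:,:,::-1])
print(get_t(),get_tool_pos(),c)
```

```text
[{'point': [373.2, 218.1], 'p': 0.73}] []
0 [array([[372.1, 218.4]]), array([[367.5, 231.4]])]
0.0043 [array([[372., 220.]]), array([[367.4, 233.1]])]
12.425 [ 0.62237283 -0.00754673  0.17463047] [ 0.62327862 -0.0076809 ]
```

View pics/s2.png

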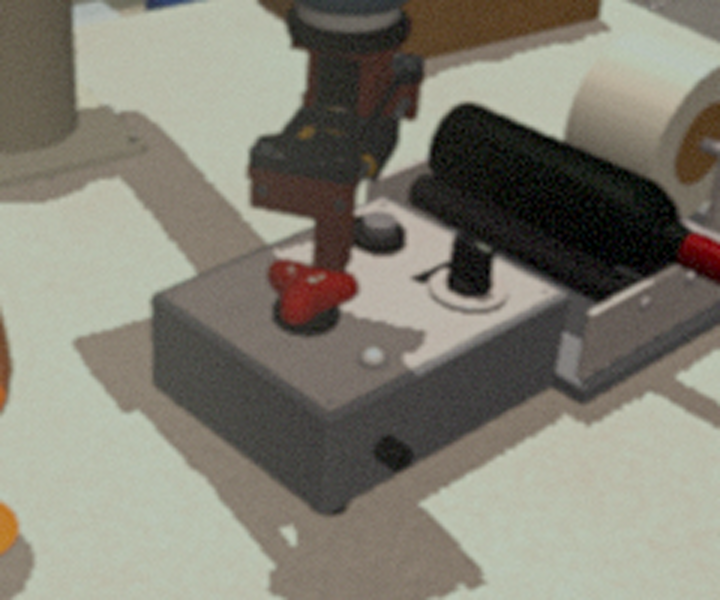

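View pics/s0c.png

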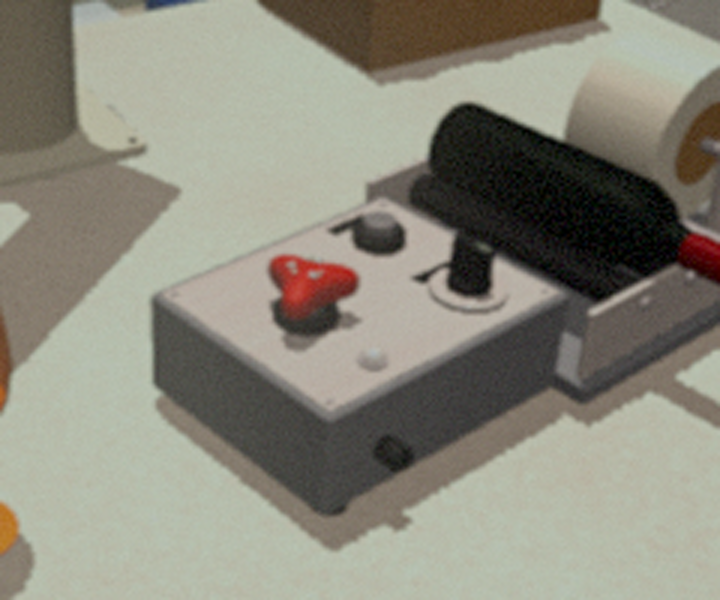

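View pics/w2.png

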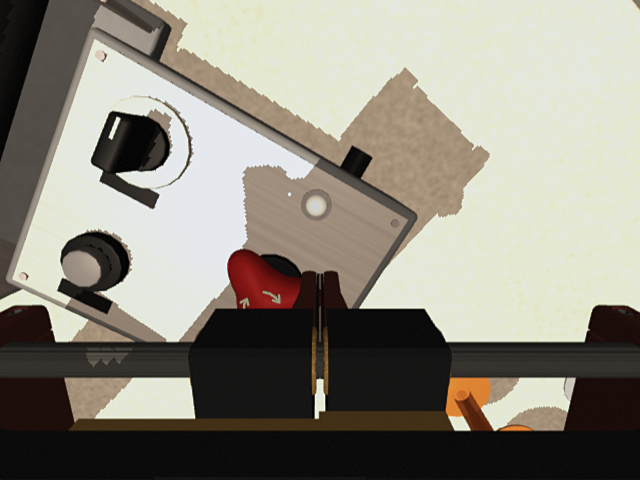

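The head sits about 2 px (roughly 4.5 mm) lower in the scene view, with its underside now near the collar, so it has latched. The fingers are beside the lobe on its counter-clockwise side. Next I'll descend and push clockwise along an arc.

Run:
```python
from workcell import *
from h import *
p=np.load("p.npy"); S=L2W(p,LOC["stop_top"])[0]; psi=p[2]-np.pi/3
def pose(d,vo,z=.123):
    a=psi-d; u=np.array([np.cos(a),np.sin(a)]); v=np.array([-u[1],u[0]])
    c=S[:2]+.036*u+vo*v; return [c[0],c[1],z],quat(a),v
q,o,v=pose(0,.028); f0=np.array(get_force())
move_straight(q,ori=o,max_speed=.08); print(get_t(),(np.array(get_force())-f0).round(2),get_tool_pos())
q,o,v=pose(0,.021); move_straight(q,ori=o,max_speed=.05)
for d in np.arange(0,.91,.1):
    q,o,v=pose(d,.020); move_straight(q,ori=o,max_speed=.04)
    f=np.array(get_force())-f0; print(round(d,2),"fv",round(f[:2]@v,2),f.round(2),round(get_t(),2),"err",(get_tool_pos()-np.array(q)).round(4))
    if np.linalg.norm(f[:2])>12: break
im=grab_frame("scene")
cv2.imwrite("pics/s3.png",cv2.resize(im[130:330,270:510][:,:,::-1],None,fx=3,fy=3,interpolation=cv2.INTER_CUBIC))
```

```text
13.225 [-0.43 -0.76 -0.6 ] [ 0.6235163  -0.00769714  0.12306033]
0.0 fv 2.05 [2.4  0.31 0.54] 13.77 err [ 0.0005 -0.0001  0.0004]
0.1 fv 1.83 [1.79 0.62 0.15] 14.02 err [ 0.0001 -0.      0.0001]
0.2 fv 1.78 [ 2.15 -0.22  0.83] 14.27 err [-0.  0.  0.]
0.3 fv 2.5 [ 2.95 -0.56  0.23] 14.52 err [-0.0001  0.      0.    ]
0.4 fv 1.85 [ 2.11 -0.57  0.67] 14.77 err [-0.  0.  0.]
0.5 fv 1.16 [ 1.18  0.03 -1.2 ] 15.02 err [-0.0003  0.0001 -0.0002]
0.6 fv 1.34 [ 1.29  0.63 -0.86] 15.27 err [-0.0004  0.0002 -0.0002]
0.7 fv 1.81 [1.81 1.08 0.02] 15.52 err [-0.0002  0.0002 -0.0001]
0.8 fv 2.02 [ 2.15  1.2  -1.05] 15.77 err [ 0.0002  0.0002 -0.    ]
0.9 fv 2.11 [ 2.29  0.67 -1.57] 16.02 err [0.0003 0.0001 0.0001]
```

View pics/s3.png

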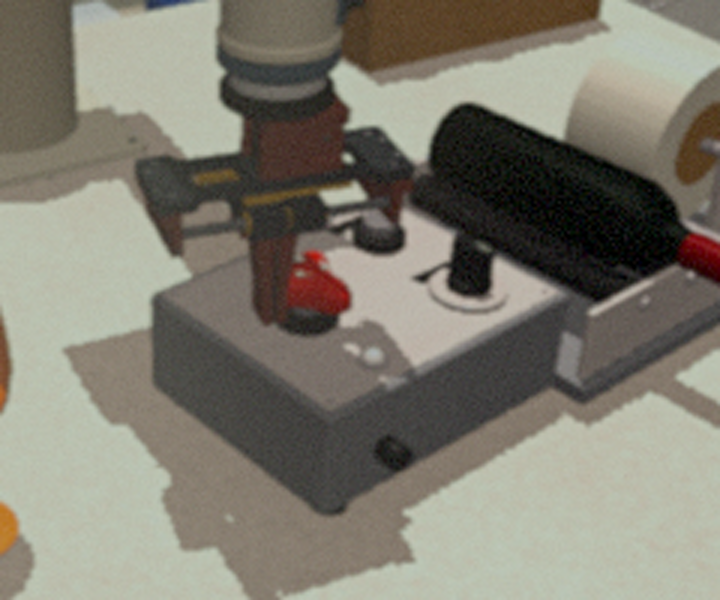

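The head has turned and its top is at crop row about 250, against 261 when latched, so it looks popped. I'll back off along the arc, lift, and check it.

Run:
```python
from workcell import *
from h import *
p=np.load("p.npy"); S=L2W(p,LOC["stop_top"])[0]; psi=p[2]-np.pi/3
def pose(d,vo,z=.123):
    a=psi-d; u=np.array([np.cos(a),np.sin(a)]); v=np.array([-u[1],u[0]])
    c=S[:2]+.036*u+vo*v; return [c[0],c[1],z],quat(a),v
for d in (.6,.3,0.):
    q,o,v=pose(d,.021); move_straight(q,ori=o,max_speed=.05)
q,o,v=pose(0,.030); move_straight(q,ori=o,max_speed=.06); print(get_t(),get_force())
move_straight(q[:2]+[.175],ori=o,max_speed=.12)
im=grab_frame("scene"); print(spot_point("stop_top","scene")[:1])
cv2.imwrite("pics/s4.png",cv2.resize(im[130:330,270:510][:,:,::-1],None,fx=3,fy=3,interpolation=cv2.INTER_CUBIC))
print(get_t())
a=cv2.imread("pics/s0c.png");b=cv2.imread("pics/s2.png");c=cv2.imread("pics/s4.png")
k=np.hstack([x[240:345,255:375] for x in (a,b,c)]); cv2.imwrite("pics/cmp.png",cv2.resize(k,None,fx=2.2,fy=2.2))
```

```text
17.7167 [-0.11440597 -0.9527884  -0.01060916]
[{'point': [370.6, 214.9], 'p': 0.66}]
18.4
```

View pics/cmp.png

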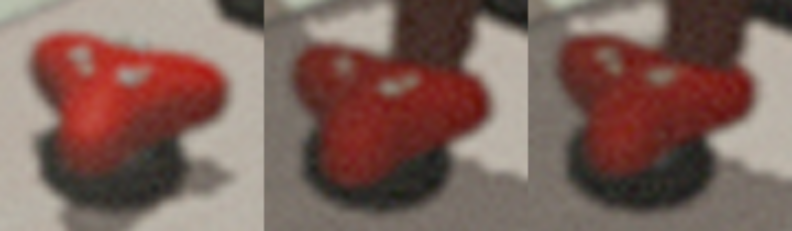

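The three crops (start, pressed, now) show out, down, and out again with the head unturned. Now the reset button.

Run:
```python
from workcell import *
from h import *
p=np.load("p.npy"); Q=L2W(p,LOC["reset_top"])[0]; o=quat(p[2]); print(Q)
t=get_tool_pos()
move_straight([t[0],t[1],.20],max_speed=.12)
move_straight([Q[0],Q[1],.20],ori=o,max_speed=.12); print(get_t())
i=camera_info("wrist"); im=grab_frame("wrist"); cv2.imwrite("pics/w5.png",im[:,:,::-1])
print(spot_point("reset_top","wrist")[:1],proj(i,Q))
move_straight([Q[0],Q[1],.130],max_speed=.1)
f0=np.array(get_force()); z=.124
while z>.110:
    move_straight([Q[0],Q[1],z],max_speed=.04)
    f=np.array(get_force())-f0; print(round(z,4),round(get_tool_pos()[2],4),f.round(2),round(get_t(),2))
    if f[2]>8: break
    z-=.0015
wait(.2); print((np.array(get_force())-f0).round(2),get_tool_pos()[2])
im=grab_frame("scene"); cv2.imwrite("pics/s5.png",cv2.resize(im[130:330,270:510][:,:,::-1],None,fx=3,fy=3,interpolation=cv2.INTER_CUBIC))
move_straight([Q[0],Q[1],.20],max_speed=.1); print(get_t())
```

```text
[0.51383904 0.11253899 0.122     ]
20.2583
[{'point': [316.1, 243.8], 'p': 0.8}] [[318.49290277 246.95337695]]
0.124 0.124 [ 0.46 -1.44  0.15] 21.51
0.1225 0.1225 [ 0.74 -0.87  0.28] 21.76
0.121 0.1211 [ 0.52 -0.45  1.31] 22.01
0.1195 0.1196 [ 0.41 -0.27  3.17] 22.26
0.118 0.1181 [-0.16 -0.32  4.26] 22.51
0.1165 0.1165 [-0.6  -0.57  4.52] 22.76
0.115 0.1161 [-3.21 -1.73 16.42] 23.01
[-3.81 -1.09 15.87] 0.11611225255278865
24.2583
```

View pics/s5.png

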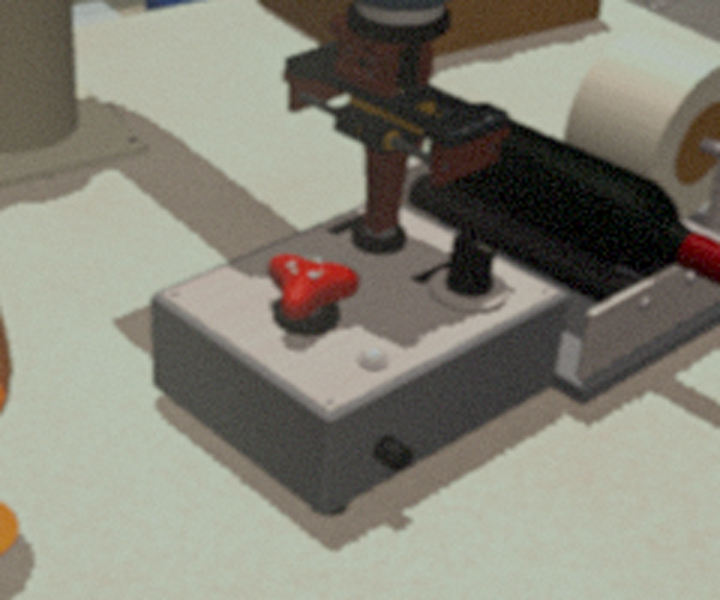

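View pics/w5.png

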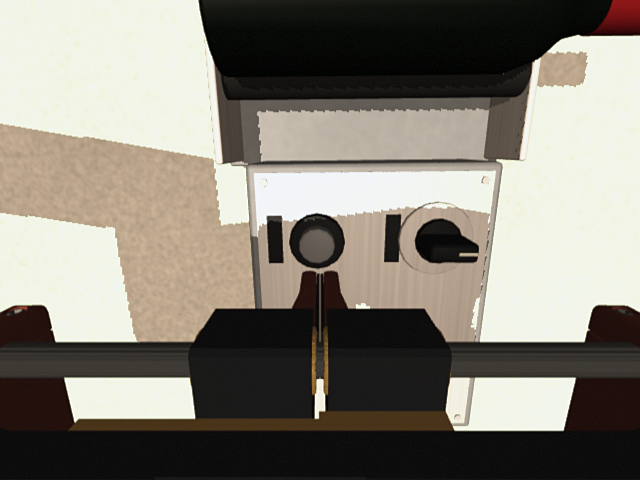

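The reset was pressed fully: the spring force rose from 1.3 to 4.5 N, then came the hard stop after about 6 mm. The fingers were inside its ring, the stop head is out, and the dial and bottle look unmoved. A final check, then hand in.

Run:
```python
from workcell import *
from h import *
t=get_tool_pos(); move_straight([t[0],t[1],.30],max_speed=.2)
im=grab_frame("scene"); cv2.imwrite("pics/s6.png",im[:,:,::-1])
for n,old in (("speed_mark","434,215"),("stop_top","370,216"),("cradle_bottle","419,174"),("reset_top","396,201")): print(n,spot_point(n,"scene")[:1],old)
im2=grab_frame("top"); cv2.imwrite("pics/t6.png",im2[:,:,::-1])
for n in("speed_mark","cradle_bottle","wine_glass","full_bottle"): print(n,spot_point(n,"top")[:1])
print(get_t(),get_force())
a=cv2.imread("pics/scene0.png")[130:330,270:550];b=im[130:330,270:550][:,:,::-1]
cv2.imwrite("pics/cmp6.png",cv2.resize(np.vstack([a,b]),None,fx=1.5*.99,fy=1.5*.99))
```

```text
speed_mark [{'point': [435.7, 214.0], 'p': 0.73}] 434,215
stop_top [{'point': [369.6, 215.5], 'p': 0.68}] 370,216
cradle_bottle [{'point': [419.3, 177.4], 'p': 0.93}] 419,174
reset_top [{'point': [397.0, 203.4], 'p': 0.41}] 396,201
speed_mark [{'point': [204.6, 199.4], 'p': 0.6}]
cradle_bottle [{'point': [200.9, 200.8], 'p': 0.24}]
wine_glass [{'point': [436.3, 237.3], 'p': 0.84}]
full_bottle [{'point': [497.2, 216.7], 'p': 0.74}]
25.4083 [-0.46303937  0.66397499  0.15057348]
```

View pics/cmp6.png

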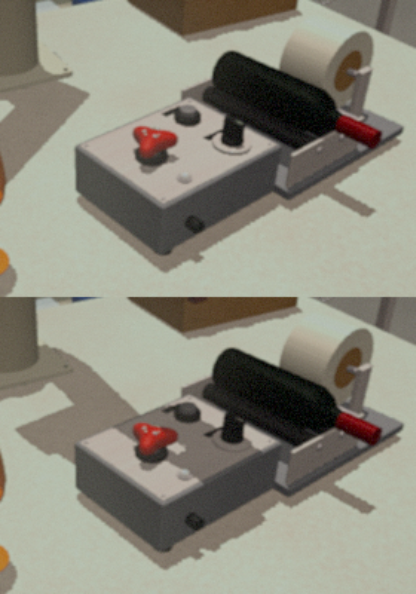

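The before and after views match: stop out and unturned, reset out, dial and bottle unmoved, and the robot clear.

```bash
python3 -c "
from workcell import *
print(sign_off(), get_t())"
```

```text
the job is handed in; nothing more can be done
the job is handed in; nothing more can be done
```

I did the stop test in the order asked and handed it in at about 25.4 s of the 54 s allowed.

- **Stop pressed:** I pushed the stop button down about 10 mm with about 16.5 N. Afterwards the head sat about 4–5 mm lower in the pictures, so it had latched.
- **Stop released:** I pushed a lobe clockwise by about 0.9 rad with about 2 N, then backed off. The pictures show the head out again and unturned.
- **Reset pressed:** I pushed it about 6 mm to its hard stop, peaking at about 16 N, and then let go.

**Last checks:**
- In the scene camera, the stop, reset, dial mark and rollers' bottle were within about 3 px of where they started.
- In the top camera, the full bottle was within about 3 px.
- The top camera's best match for the wine glass was an orange look-alike, and I did not check the clear glass separately. The arm passed well above it once, at about 0.44 m.
- The last top-camera detection of the rollers' bottle was a low-confidence false hit on the dial (p 0.24). The scene camera showed the bottle in place.
- The latch and joint positions can't be read directly, so these results rest on the pictures and the measured forces.

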